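# Cover the sample pot and put its tray into the warmer

### The job

Set the loose steel cover that fits onto the sample pot standing in the tray, so that it sits seated and level and is let go. Then slide the tray, pot and cover and all, straight into the bay of the warmer until it is fully home against the back, leave it there with the cover still seated, and leave the other things on the bench undisturbed.

Things in the scene. Friction and masses are not known exactly. Their poses are not given: they have to be found in the camera images.
- warmer: White bench sample warmer, fixed, 240 wide, 165 high, 150 deep, with a bay in its front, which faces the right side of the bench (-y), more or less. Origin: on the bench, in the plane of the mouth, middle of its width; +x points into the bay, z up. Bay 125 wide, 92 high, floor = the bench; rigid back stop 121 behind the mouth, so a tray that is home has its front wall 1 mm inside the mouth.
- wing_tips (a point): Midpoint on the bench between the tips of two fixed steel guide wings, 30 high, before the bay's mouth: each flares outward by 30 degrees, from the mouth's edges (62 either side of the middle) to 77 either side, 25 in front of the mouth. Axes as the warmer.
- console_edge (a point): Middle of the lower front edge of the console above the mouth: it juts out 10 mm over the mouth, from 115 to 165 above the bench. A gripper held upright at the tray's handle strikes it before the tray is home; a gripper leant back, away from the bay, by some 40 degrees (fingertips pointing into the bay and down) clears it. Axes as the warmer.
- tray_grip (a point): Grip point of the tray's handle, a black upright tab outside the middle of the tray's front wall: 26 long (tray x), 14 thick (tray y), top 56 above the bench, its foot 2 above. The point lies on the tab's centre line, 42 above the tray's underside. Axes are the tray's: +x from the handle to the tray's rear (this end goes into the bay), z up.
- tray_front (a point): Middle of the tray's front wall (outer face) at the underside; the handle's middle is 13 mm in front (-x) of it. Axes are the tray's. Home when it lies at the origin of the warmer (1 mm inside) with both x axes alike.
- tray_centre (a point): Centre of the steel tray, 9 above its underside: 120 by 120 outside, walls 18 high and 3 thick, floor 3 thick, loose on the bench, 0.35 kg (may vary by a third). A low collar in it holds the pot, 4 mm behind the centre. Axes are the tray's.
- pot_rim (a point): Centre of the rim of the open steel sample pot in the tray: outer diameter 76, inner 70, 42 high, rim 45 above the bench; loose inside the tray's collar (2 mm play). z up.
- cover_knob (a point): The fitting cover: steel disc 82 in diameter, 5 thick; plug below it, 66 in diameter, 6 deep, chamfered, that goes inside the pot's rim; black round knob on top, 18 in diameter, 26 high. Site: on the axis, half-way up the knob, 13 above the disc's top, 24 above the plug's underside. Starts plug down on the bench, near or far, at the right. 0.09 kg.
- cover_seat (a point): Centre of the fitting cover's disc underside (the face that rests on the rim), 18 mm below point cover_knob. Seated when it coincides with pot_rim.
- small_cover_knob (a point): Bystander: a smaller cover of the same make, disc 58 in diameter, same knob and heights, too small for the pot (it belongs to the small pot). Same kind of point as cover_knob.
- small_pot_rim (a point): Bystander: centre of the rim of a small loose steel pot, 52 in diameter, 40 high.
- bottle: Bystander: loose glass bottle, 60 in diameter, 160 high, origin at the centre of its foot.
- jar: Bystander: loose clear jar with white cap, 48 in diameter, 75 high, origin at the centre of its foot.
- clamp: Bystander: loose steel clamp (ring handles) lying flat, 140 long, 55 wide, 6 thick, origin near its middle on the bench.
Things that resemble listed ones, but are neither listed nor needed, are in the scene too. Leave any turquoise look-alike of the part that bears tray_grip alone.

How it is judged:
By the outcome, as a careful person would: the job done as asked, in the order asked, and still so for the second after the job is handed in, with the robot touching nothing.
It also fails if it takes over 48 s, if anything falls off the work surface, if the arm or the gripper's body presses on something with over 40 N, if the wrist force passes 120 N, or if a joint passes its speed limit or range.

### The arm

A 7-joint arm with a two-finger parallel gripper is mounted at the origin on the work surface. World frame = base frame: x ahead of the robot, y to its left, z up, the work surface at z = 0. Lengths are in m, angles in rad, forces in N, time in s.
With the tool pointing down it reaches from about 0.425 to 0.925 m from the base axis. Payload 6.8 kg.
Tool frame: the origin (TCP) lies on the centre line of the jaws, within the pads' length; the fingertips stand 14 mm ahead of it and the grasp point (between the pads) lies 5 mm behind it (r.nose_length is the distance from the TCP to the fingertips, in m); z points along the fingers, y is the direction in which the jaws open and shut (so a half turn about z gives the same grasp; the last joint's range is limited). The gripper opens to 85 mm and grips with 20 to 120 N. Pads are 22 mm wide; open, the fingers measure 114 mm over their backs; the gripper's body (76 mm by 85 mm) begins 54 mm behind the grasp point. The pads swing forward as they close: fully open they stand 13 mm farther back than shut.
Start: joints at [1.155, 0.477, 0.022, 1.555, -0.011, 1.109, -0.083], TCP at [0.205, -0.643, 0.245] pointing down, gripper open.
Joint ranges: [-2.96, 2.96], [-0.34, 2.1], [-1.41, 1.46], [0.24, 2.44], [-1.37, 4.51], [0.17, 1.92], [-2.96, 2.96]. Speed limits (rad/s): [2.39, 2.39, 3.14, 3.14, 3.14, 3.14, 3.14].

### API

Orientations are given as a rotation vector (axis times angle).
In Python, from bench import r, imaging, look_for, outline_of gives the robot as it stands. The module is installed in compiled form; this text tells all that it offers.
- The arm moves only by the tool carry_out, never from a script. Its arguments are lists of equal length, an entry for each row: "offset": the shift along the tool's x, y, z as a fraction of full scale, a list of three; "turn": the turn, a rotation vector about the tool's x, y, z as a fraction of full scale, a list of three. A call has 1 to 8 rows; each row is the pose to reach, as a shift and turn from the pose commanded when the call began, along the tool's axes at that moment; what a row does not reach only later rows make up. Full scale, the value 1, is 0.5 m for a shift and 1.5 rad for a turn. A row lasts 1/10 s, in which the tool goes at most 50 mm and 8.59 degrees, less where a joint would pass 70% of its speed; a pose out of reach is approached as far as the arm can. A call with a number of a shift or a turn outside -1 to 1 is refused whole. A call with a gripper value outside its range is refused whole. "hand" is the closure, from 0 (fully open) to 1 (shut), set as the call begins (left out, the last holds). The fingers move at their own pace and stop on an object; "force" is the grip in N (left out, the last holds). Time passes only in rows, so rows that repeat a pose let the fingers close. It gives the time, the measured TCP pose, the force and the opening at its end, in the units of the state.
- r.get_obs(): the state, without advancing time (a new reading comes with each control period).
- imaging.grab_frame(name): name is "scene" or "top" or "wrist"; returns a dict with "pixels" (400x640x3 uint8, red, green, blue), "fx", "fy", "cx", "cy" (pixels), "R" (3x3) and "t" (3): a world point X has camera coordinates R X + t. Camera axes: x right, y down, z forward; pixel columns grow to the right and rows downward; lengths in m; the calibration is good to about 2 mm. A picture is of the moment at which its call begins. There is no depth.
- r.hand_in(): hands the job in, once; it reports no verdict.
Trained networks look in the newest picture that a camera, given by its name, has taken for a name from the list of things; names that differ only in an ending like _2 or _b are one class to them, and where a whole thing is asked for, a point or a joint stands for the part that bears it (a point fixed in the world has none). Each returns a list of dicts, best first, with "score" (0 to 1); they miss things now and then, are a little off and sometimes report something else, mostly with a low value. They report only what shows in the picture. A call takes as long as a camera call. They do not tell look-alikes from the thing itself.
- look_for(query, camera): "xyz" ([x, y, z] in m, in the coordinates of the camera as it stood for that picture, good to about 4 mm: the middle of the surface that is visible of it).
- outline_of(query, camera): "region" (400x640 bool, what is visible of it).
The state is a dict: "clock": time; "joints": joint angles; "qvel": joint speeds; "tau": joint torques, N m; "tcp_pos": TCP position; "orientation": TCP orientation; "contact_force": force on the tool from outside, world axes, zero at the start; "moment": the same for the moment, N m; "grip_width": finger opening in m.
Only numpy, scipy, OpenCV 4.12 (cv2) and the standard library are available. Lean on these libraries where they do the work, as an engineer would, in place of code of your own. Each camera call takes 0.05 s, during which the arm holds its last target. There are 200 camera calls.

## Working session

There is one attempt and no reset: what is moved stays moved. The work goes in short steps, Python scripts to look and compute and a tool call to move; the robot and the scene stay as the last step left them, time stands still between calls to the robot, and variables do not carry over. Pictures are saved under pics/ and viewed, about 8 in all and at most 12, crops included, and the job is handed in when it is done.

Besides the shell and the picture viewer there is one more tool, called as name(argument=value, ...) on one line, values as JSON. carry_out: Moves the arm, as the interface text tells. Shift numbers are shares of 0.5 m and turn numbers shares of 1.5 rad, none past 1 either way. Its arguments: {"type":"object","properties":{"offset":{"type":"array","items":{"type":"array","items":{"type":"number","minimum":-1,"maximum":1}}},"turn":{"type":"array","items":{"type":"array","items":{"type":"number","minimum":-1,"maximum":1}}},"hand":{"type":"number"},"force":{"type":"number"}},"required":["offset","turn"]}

```bash
mkdir -p pics; cat > h.py <<'E'
from bench import r, imaging, look_for, outline_of
import numpy as np, cv2
from scipy.spatial.transform import Rotation as Ro
def w(f,p): return np.array(f["R"]).T@(np.array(p)-np.array(f["t"]))
def px(f,X):
    c=np.array(f["R"])@np.array(X)+np.array(f["t"]); return np.array([f["fx"]*c[0]/c[2]+f["cx"],f["fy"]*c[1]/c[2]+f["cy"]])
def ray(f,u,v,z):
    R=np.array(f["R"]);o=-R.T@np.array(f["t"]);d=R.T@np.array([(u-f["cx"])/f["fx"],(v-f["cy"])/f["fy"],1]);return o+d*(z-o[2])/d[2]
E
cat > a.py <<'E'
from h import *
ims=[]
for c in ["scene","top"]:
    f=imaging.grab_frame(c); im=f["pixels"][:,:,::-1].copy()
    print(c,"cam at",(-np.array(f["R"]).T@np.array(f["t"])).round(3))
    for q in ["warmer","tray_grip","tray_centre","pot_rim","cover_knob","small_cover_knob","small_pot_rim","bottle","jar","clamp"]:
        for d in look_for(q,c)[:4]:
            X=w(f,d["xyz"]); p=px(f,X)
            print(q,round(d["score"],2),X.round(3),p.round())
    ims.append(im); cv2.imwrite(f"pics/{c}0.png",im)
o=r.get_obs(); print(o)
E
python3 a.py
```

```text
scene cam at [ 1.332 -0.622  1.086]
warmer 0.72 [ 0.599 -0.015  0.008] [326. 233.]
warmer 0.65 [0.647 0.186 0.162] [387. 176.]
tray_grip 0.65 [ 0.609 -0.013  0.009] [328. 234.]
tray_grip 0.56 [ 0.76  -0.172 -0.001] [319. 296.]
tray_centre 0.79 [ 0.599 -0.008  0.01 ] [327. 231.]
tray_centre 0.7 [ 0.763 -0.165 -0.002] [322. 295.]
pot_rim 0.73 [0.581 0.024 0.02 ] [332. 221.]
cover_knob 0.92 [ 0.474 -0.33   0.01 ] [217. 259.]
small_cover_knob 0.62 [ 0.627 -0.349  0.01 ] [239. 296.]
small_pot_rim 0.87 [ 0.514 -0.438  0.022] [189. 284.]
bottle 0.61 [0.56  0.398 0.108] [412. 149.]
jar 0.55 [0.464 0.401 0.072] [391. 143.]
clamp 0.76 [ 0.325 -0.333  0.003] [192. 232.]
clamp 0.15 [0.647 0.188 0.158] [388. 177.]
top cam at [ 0.315 -0.002  1.33 ]
warmer 0.57 [0.584 0.217 0.164] [221. 171.]
warmer 0.42 [0.455 0.401 0.078] [151. 227.]
tray_grip 0.75 [0.576 0.005 0.004] [309. 188.]
tray_grip 0.56 [ 0.759 -0.167  0.003] [371. 125.]
tray_centre 0.85 [ 0.763 -0.166  0.005] [371. 124.]
tray_centre 0.77 [0.573 0.006 0.005] [308. 189.]
pot_rim 0.69 [0.586 0.024 0.009] [302. 184.]
cover_knob 0.92 [ 0.463 
[... 381 characters left out ...]
455 0.404 0.077] [150. 227.]
{'clock': 1.1, 'joints': array([ 1.15488566,  0.47697849,  0.02238054,  1.55540508, -0.0115171 ,
        1.10932478, -0.08309177]), 'qvel': array([ 0.0004815 ,  0.00022239, -0.00168851, -0.00091957,  0.0009903 ,
        0.00055908, -0.00065332]), 'tau': array([ 4.39036039e-04, -5.96344686e+01,  1.60735656e+00, -2.81551963e+01,
        1.26344163e-02,  1.68793576e-03, -2.50259035e-06]), 'tcp_pos': array([ 0.20452988, -0.6432731 ,  0.24531981]), 'orientation': array([3.10445628e+00, 4.81595746e-01, 6.30839342e-05]), 'contact_force': array([0.19751959, 0.53981677, 1.12276443]), 'moment': array([0.00476129, 0.00456829, 0.03371583]), 'grip_width': 0.08530988128667139}
```

```bash
python3 - <<'E'
import cv2
s=cv2.imread("pics/scene0.png");t=cv2.imread("pics/top0.png")
cv2.imwrite("pics/s1.png",cv2.resize(s[120:330,150:430],(800,600),interpolation=cv2.INTER_CUBIC))
cv2.imwrite("pics/t1.png",cv2.resize(t[90:290,210:477],(800,600),interpolation=cv2.INTER_CUBIC))
E
```

```text
(no output)
```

View pics/s1.png

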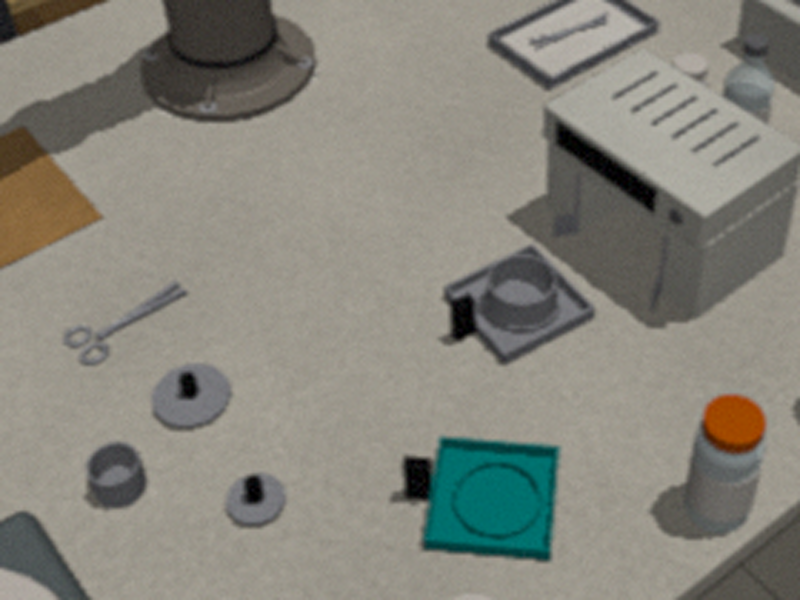

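View pics/t1.png

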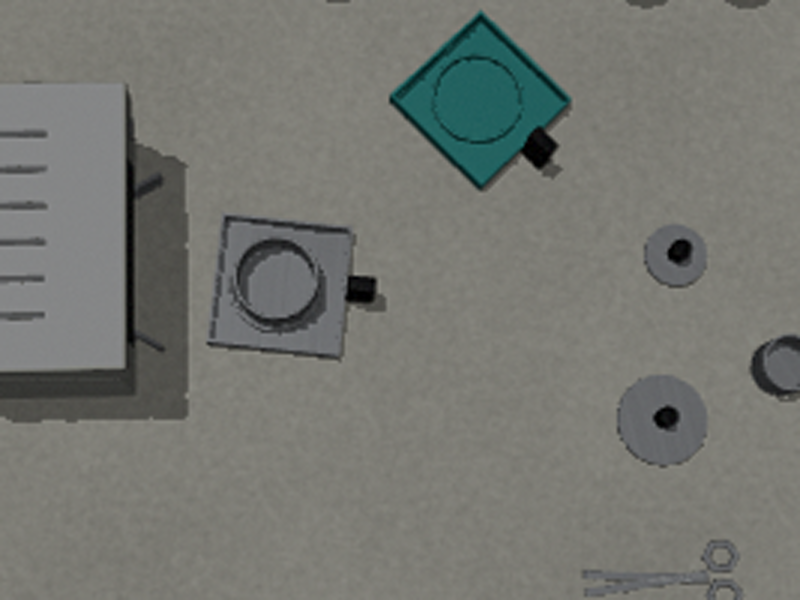

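Seen: real tray with pot is steel at scene (327,231)/top (305,187); its turquoise look-alike is at scene (322,295)/top (371,124). Covers are the large disc at scene (217,259)/top (430,230) (wanted) and the small disc at scene (239,296)/top (435,173) (bystander). The warmer's mouth faces −y, with wing tips near top (263,149) and (264,207). The tray is yawed by about 5° and offset by about 20 mm.

```bash
cat >> h.py <<'E'
def Rt(yaw,lean=0,axis_deg=None):
    """tool down, tool x at yaw (deg); lean back so fingertips point along +tool x"""
    c,s=np.cos(np.radians(yaw)),np.sin(np.radians(yaw)); a=np.radians(lean)
    z=np.array([c*np.sin(a),s*np.sin(a),-np.cos(a)]); y=np.array([s,-c,0]); return np.c_[np.cross(y,z),y,z]
def plan(pos,R,p0=None,R0=None):
    o=r.get_obs(); p0=o["tcp_pos"] if p0 is None else np.array(p0); R0=Ro.from_rotvec(o["orientation"]).as_matrix() if R0 is None else R0
    d=R0.T@(np.array(pos)-p0); t=Ro.from_matrix(R0.T@R).as_rotvec()
    print("offset",(d/.5).round(4).tolist(),"turn",(t/1.5).round(4).tolist(),"rows>=",round(max(np.linalg.norm(d)/.05,np.degrees(np.linalg.norm(t))/8.59),1))
E
python3 - <<'E'
from h import *
print(r.nose_length); plan([.468,-.326,.2],Rt(55))
import sys
E
```

```text
0.014
offset [0.6944, -0.4451, 0.0907] turn [0.0, -0.0, -0.4347] rows>= 8.3
```

carry_out(offset=[[0.694, -0.445, 0.09], [0.694, -0.445, 0.09], [0.694, -0.445, 0.09], [0.694, -0.445, 0.09], [0.694, -0.445, 0.09], [0.694, -0.445, 0.09], [0.694, -0.445, 0.09], [0.694, -0.445, 0.09]], turn=[[0, 0, -0.434], [0, 0, -0.434], [0, 0, -0.434], [0, 0, -0.434], [0, 0, -0.434], [0, 0, -0.434], [0, 0, -0.434], [0, 0, -0.434]], hand=0, force=40)

```text
clock: 1.9
tcp_pos: [0.4595, -0.3359, 0.202]
orientation: [2.787, 1.448, 0.0]
contact_force: [0.3, 0.4, 0.5]
grip_width: 0.0858
```

```bash
python3 - <<'E'
from h import *
o=r.get_obs();print(o["clock"],o["tcp_pos"],o["orientation"],o["qvel"].round(3),o["joints"].round(2))
f=imaging.grab_frame("wrist");print("cam",-np.array(f["R"]).T@f["t"], np.array(f["R"])[2])
im=f["pixels"][:,:,::-1].copy()
R=outline_of("cover_knob","wrist")
for d in R[:3]:
    m=d["region"].astype(np.uint8);c,_=cv2.findContours(m,0,1);c=max(c,key=cv2.contourArea);e=cv2.fitEllipse(c)
    print(d["score"],m.sum(),e,ray(f,*e[0],.011)); cv2.drawContours(im,[c],-1,(0,0,255),1)
for q in ["cover_knob"]:
    for d in look_for(q,"wrist")[:3]: print(q,d["score"],w(f,d["xyz"]))
cv2.imwrite("pics/w1.png",im)
E
```

```text
1.9 [ 0.45952574 -0.33586224  0.202027  ] [2.78715451e+00 1.44808951e+00 4.66265387e-04] [-0.74   0.097 -0.172  0.009  0.107 -0.092 -0.955] [ 0.72  0.36 -0.25  1.84  0.11  0.95 -0.19]
cam [ 0.50313968 -0.27575748  0.33126462] [-0.16564105 -0.23999408 -0.95653849]
0.95 5677 ((319.32745361328125, 168.44088745117188), (83.17266082763672, 85.04464721679688), 89.03138732910156) [ 0.46942774 -0.3268324   0.011     ]
cover_knob 0.96 [ 0.47511184 -0.32482261  0.01399344]
```

View pics/w1.png

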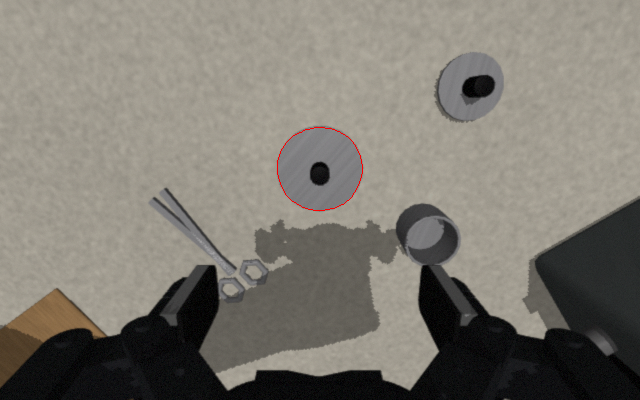

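The wrist picture shows the large disc at (319,168), clear of the small cover at (471,87) and small pot at (428,235). The outline fits it cleanly.

```bash
python3 - <<'E'
from h import *
o=r.get_obs();print(o["clock"],o["tcp_pos"],Ro.from_rotvec(o["orientation"]).as_matrix().round(3).tolist(),abs(o["qvel"]).max())
f=imaging.grab_frame("wrist")
m=outline_of("cover_knob","wrist")[0]["region"].astype(np.uint8);c,_=cv2.findContours(m,0,1);e=cv2.fitEllipse(max(c,key=cv2.contourArea));X=ray(f,*e[0],.011);print(X)
plan([X[0],X[1],.08],Rt(55));plan([X[0],X[1],.029],Rt(55))
E
```

```text
2.05 [ 0.46129418 -0.33333417  0.20182412] [[0.568, 0.823, 0.001], [0.823, -0.568, 0.002], [0.002, -0.0, -1.0]] 0.07495091806234525
[ 0.46970027 -0.3267256   0.011     ]
offset [0.0311, 0.0061, 0.2438] turn [-0.0, 0.0004, -0.0005] rows>= 2.5
offset [0.0312, 0.0061, 0.3458] turn [-0.0, 0.0004, -0.0005] rows>= 3.5
```

carry_out(offset=[[0.031, 0.006, 0.15], [0.031, 0.006, 0.24], [0.031, 0.006, 0.3], [0.031, 0.006, 0.343], [0.031, 0.006, 0.343], [0.031, 0.006, 0.343]], turn=[[0, 0, 0], [0, 0, 0], [0, 0, 0], [0, 0, 0], [0, 0, 0], [0, 0, 0]])

```text
clock: 2.75
tcp_pos: [0.4694, -0.328, 0.031]
orientation: [2.789, 1.445, -0.001]
contact_force: [0.4, -0.2, 0.2]
grip_width: 0.0857
```

carry_out(offset=[[0, 0, 0], [0, 0, 0], [0, 0, 0], [0, 0, 0], [0, 0, 0], [0, 0, 0], [0, 0, 0], [0, 0, 0]], turn=[[0, 0, 0], [0, 0, 0], [0, 0, 0], [0, 0, 0], [0, 0, 0], [0, 0, 0], [0, 0, 0], [0, 0, 0]], hand=1, force=40)

```text
clock: 3.55
tcp_pos: [0.4702, -0.3265, 0.0311]
orientation: [2.787, 1.449, 0.0]
contact_force: [-0.7, 0.8, 5.3]
grip_width: 0.0162
```

carry_out(offset=[[0, 0, -0.04], [0, 0, -0.14], [0, 0, -0.24], [0, 0, -0.34], [0, 0, -0.34], [0, 0, -0.34], [0, 0, -0.34]], turn=[[0, 0, 0], [0, 0, 0], [0, 0, 0], [0, 0, 0], [0, 0, 0], [0, 0, 0], [0, 0, 0]])

```text
clock: 4.25
tcp_pos: [0.4688, -0.3259, 0.199]
orientation: [-2.786, -1.448, 0.002]
contact_force: [-0.1, 0.2, -1.2]
grip_width: 0.0163
```

```bash
python3 - <<'E'
from h import *
o=r.get_obs();print(o["clock"],o["tcp_pos"],o["orientation"],o["grip_width"],o["contact_force"])
f=imaging.grab_frame("wrist");cv2.imwrite("pics/w2.png",f["pixels"][:,:,::-1])
for d in look_for("cover_knob","wrist")[:2]: print(d["score"],w(f,d["xyz"]))
f=imaging.grab_frame("top"); T=f
ims=f["pixels"][:,:,::-1].copy()
# tray & warmer, cover gripped
for q in ["tray_centre","pot_rim","warmer"]:
    d=outline_of(q,"top")
    for k in d[:2]: np.save(f"pics/{q}_{d.index(k) if 0 else round(k['score'],2)}.npy",k["region"]); print(q,k["score"],k["region"].sum(),np.argwhere(k["region"]).mean(0))
np.savez("pics/topf.npz",**{k:np.array(f[k]) for k in f})
plan([.585,-.17,.2],Rt(90))
print(Rt(90))
E
```

```text
4.25 [ 0.46884103 -0.32586109  0.19899874] [-2.78551838e+00 -1.44814478e+00  2.27158564e-03] 0.016342205325635073 [-0.10267292  0.18073091 -1.20037063]
0.81 [ 0.47704703 -0.32175446  0.18008902]
tray_centre 0.93 2010 [123.71840796 371.09402985]
tray_centre 0.57 1365 [185.6        305.46300366]
pot_rim 0.73 678 [183.47345133 301.64306785]
warmer 0.93 7354 [169.75142779 220.58389992]
offset [0.3883, 0.0098, -0.0013] turn [-0.0012, -0.0004, -0.4079] rows>= 4.1
[[ 6.123234e-17  1.000000e+00  0.000000e+00]
 [ 1.000000e+00 -6.123234e-17  0.000000e+00]
 [ 0.000000e+00  0.000000e+00 -1.000000e+00]]
```

View pics/w2.png

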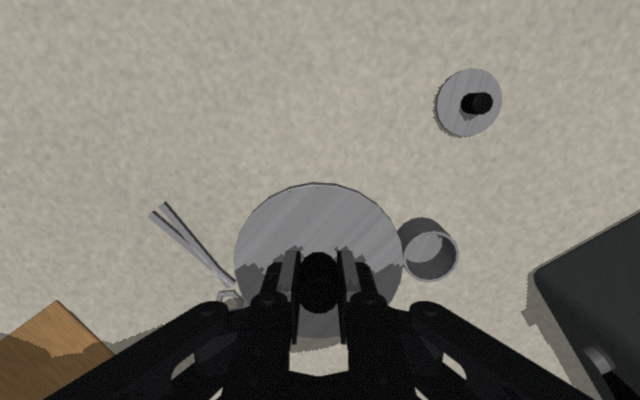

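Cover held level in the jaws (disc centre about (318,265)). I'll move to a viewing pose before the tray.

```bash
python3 - <<'E'
from h import *
plan([.585,-.075,.26],Rt(90))
E
```

```text
offset [0.5438, -0.0996, -0.1211] turn [-0.0012, -0.0004, -0.4079] rows>= 5.7
```

carry_out(offset=[[0.544, -0.1, -0.121], [0.544, -0.1, -0.121], [0.544, -0.1, -0.121], [0.544, -0.1, -0.121], [0.544, -0.1, -0.121], [0.544, -0.1, -0.121], [0.544, -0.1, -0.121], [0.544, -0.1, -0.121]], turn=[[-0.001, 0, -0.408], [-0.001, 0, -0.408], [-0.001, 0, -0.408], [-0.001, 0, -0.408], [-0.001, 0, -0.408], [-0.001, 0, -0.408], [-0.001, 0, -0.408], [-0.001, 0, -0.408]])

```text
clock: 5.35
tcp_pos: [0.5853, -0.0743, 0.2605]
orientation: [2.219, 2.223, 0.0]
contact_force: [0.5, -1.6, -1.7]
grip_width: 0.0164
```

```bash
python3 - <<'E'
from h import *
f=imaging.grab_frame("wrist"); f=imaging.grab_frame("wrist");o=r.get_obs();print(o["clock"],o["tcp_pos"],o["orientation"],o["grip_width"],abs(o["qvel"]).max())
im=f["pixels"][:,:,::-1].copy();cv2.imwrite("pics/w3r.png",im)
np.savez("pics/w3.npz",**{k:np.array(f[k]) for k in f})
for q,z in [("pot_rim",.045),("tray_centre",.018),("tray_grip",.056),("warmer",.16)]:
    for i,d in enumerate(outline_of(q,"wrist")[:2]):
        m=d["region"].astype(np.uint8);c,_=cv2.findContours(m,0,1);c=max(c,key=cv2.contourArea);cv2.drawContours(im,[c],-1,(0,0,255) if q!="pot_rim" else (0,255,0),1)
        e=cv2.fitEllipse(c);b=cv2.minAreaRect(c);print(q,d["score"],m.sum(),e,b,ray(f,*e[0],z));np.save(f"pics/w3_{q}{i}.npy",m)
for q in ["pot_rim","tray_centre","tray_grip"]:
    for d in look_for(q,"wrist")[:2]: print(q,d["score"],w(f,d["xyz"]))
cv2.imwrite("pics/w3.png",im)
E
```

```text
5.45 [ 0.58453988 -0.07661281  0.26017065] [ 2.22290546e+00  2.21877335e+00 -1.47670865e-03] 0.016265794272373697 0.013206287509305109
pot_rim 0.58 5471 ((318.9215087890625, 72.00434875488281), (79.7878189086914, 85.44737243652344), 2.2080647945404053) ((319.0, 72.5), (85.0, 80.0), 90.0) [0.5867525 0.0230887 0.045    ]
tray_centre 0.75 9822 ((318.1158142089844, 76.42028045654297), (134.1002197265625, 157.3179473876953), 2.6018879413604736) ((316.43603515625, 90.46500396728516), (123.96670532226562, 156.1643524169922), 5.492324352264404) [0.58600819 0.02087839 0.018     ]
tray_centre 0.59 10902 ((467.7877197265625, 241.91566467285156), (109.27603912353516, 134.7255859375), 53.61917495727539) ((460.9117431640625, 248.6470489501953), (100.43879699707031, 129.39901733398438), 49.398704528808594) [ 0.76141015 -0.16091676  0.018     ]
tray_grip 0.97 10956 ((468.2927551269531, 241.7850341796875), (109.96063232421875, 134.2823944091797), 53.1550178527832) ((461.34283447265625, 248.91928100585938), (100.9202880859375, 129.824951171875), 48.990909576416016) [ 0.74395876 -0.14452659  0.056     ]
tray_grip 0.61 9888 ((318.00799560546875, 76.65792846679688), (134.15272521972656, 157.78709411621094), 3.362703323364258) ((315.65234375, 91.11295318603516), (123.7889175415039, 156.3134002685547), 5.964487075805664) [0.58589404 0.0183147  0.056     ]
warmer 0.36 542 ((336.12451171875, 361.2042541503906), (22.229902267456055, 29.964582443237305), 40.452335357666016) ((335.0, 360.5), (27.0, 24.0), 90.0) [ 0.60062849 -0.2051044   0.16      ]
pot_rim 0.67 [0.58828222 0.02250291 0.00535418]
tray_centre 0.83 [ 0.76424139 -0.1721432   0.00570279]
tray_centre 0.72 [0.58198651 0.0131138  0.00372984]
tray_grip 0.59 [0.57838655 0.01206104 0.00404921]
tray_grip 0.56 [ 0.76534469 -0.17460314  0.00279737]
```

View pics/w3.png

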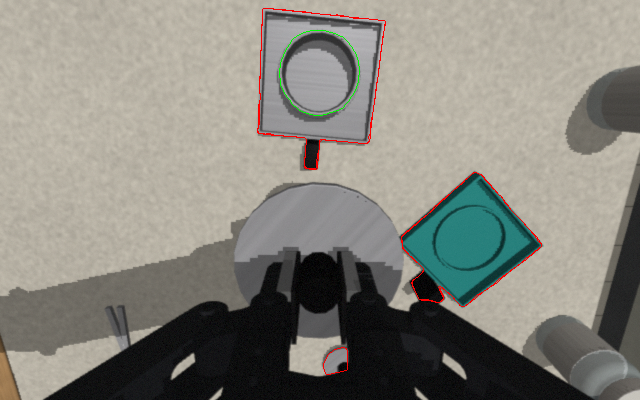

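The steel tray has corners at about (263,9), (385,20), (369,143), (258,132) and the pot rim at (319,72). Its tab is at (312,155), and the turquoise one is off at (470,240). Next I'll fit tray pose, rim and the held disc.

```bash
cat > fit.py <<'E'
from h import *
from scipy.optimize import least_squares
def circ(P,rad=None):
    g=lambda q:np.hypot(P[:,0]-q[0],P[:,1]-q[1])-(q[2] if rad is None else rad)
    x0=[*P.mean(0)[:2],.04]
    s=least_squares(g,x0,loss="soft_l1",f_scale=.001);return s.x,np.abs(s.fun).mean()
def quad(f,m,z):
    m=cv2.morphologyEx(m,cv2.MORPH_OPEN,np.ones((31,31),np.uint8))
    c=max(cv2.findContours(m,0,1)[0],key=cv2.contourArea)[:,0].astype(float)
    P=np.array([ray(f,u,v,z)[:2] for u,v in c])
    def g(q):
        a=q[2];d=P-q[:2];l=np.c_[d[:,0]*np.cos(a)+d[:,1]*np.sin(a),-d[:,0]*np.sin(a)+d[:,1]*np.cos(a)]
        return np.abs(l).max(1)-.06
    s=least_squares(g,[*P.mean(0),np.radians(85)],loss="soft_l1",f_scale=.001);return s.x,np.abs(s.fun).mean()
def contour(m): return max(cv2.findContours(m.astype(np.uint8),0,1)[0],key=cv2.contourArea)[:,0]
E
python3 - <<'E'
from fit import *
f=dict(np.load("pics/w3.npz")); print("fx",f["fx"])
m=np.load("pics/w3_pot_rim0.npy");P=np.array([ray(f,u,v,.045)[:2] for u,v in contour(m)]);print("rim",circ(P))
m=np.load("pics/w3_tray_centre0.npy");x,e=quad(f,m,.018);print("tray",x,np.degrees(x[2]),e)
imaging.grab_frame("wrist")
D=outline_of("cover_knob","wrist")
for d in D[:2]:
    c=contour(d["region"]);print(d["score"],d["region"].sum(),c.min(0),c.max(0))
    k=c[c[:,1]<240]
    if len(k)>50:
      for z in (.237,.24,.243): print(z,circ(np.array([ray(f,u,v,z)[:2] for u,v in k])))
t=np.load("pics/topf.npz");t=dict(t)
import glob
m=np.load(glob.glob("pics/tray_centre_0.57*")[0]).astype(np.uint8)
P=np.array([ray(t,u,v,.018)[:2] for u,v in contour(cv2.morphologyEx(m,cv2.MORPH_OPEN,np.ones((11,11),np.uint8)))])
m2=cv2.morphologyEx(m,cv2.MORPH_OPEN,np.ones((11,11),np.uint8))
globals()["cv2"].morphologyEx=lambda a,*k:m2
x,e=quad(t,m,.018);print("top tray",x,np.degrees(x[2]),e)
m=np.load(glob.glob("pics/pot_rim_*")[0]);print("top rim",circ(np.array([ray(t,u,v,.045)[:2] for u,v in contour(m)])))
E
```

```text
fx 342.87520511969853
rim (array([0.58676029, 0.02179447, 0.03747854]), np.float64(0.00037804988446064213))
tray [0.49245758 0.02362928 1.62410752] 93.05450664456173 0.008320993491003412
0.85 14872 [233 182] [403 338]
0.237 (array([ 0.58616715, -0.07842292,  0.04030876]), np.float64(0.00016770182668797307))
0.24 (array([ 0.58616092, -0.07692196,  0.03951511]), np.float64(0.00016440118445206931))
0.243 (array([ 0.58615469, -0.07542101,  0.03872146]), np.float64(0.00016110047785763227))
top tray [0.58197134 0.02438107 1.43137814] 82.01192647829299 0.01017105580155214
top rim (array([0.58046568, 0.02343646, 0.0383429 ]), np.float64(0.0013531979365802992))
```

carry_out(offset=[[0.022, 0, 0.1], [0.022, 0, 0.2], [0.022, 0, 0.28], [0.022, 0, 0.28], [0.022, 0, 0.28], [0.022, 0, 0.28]], turn=[[0, 0, 0], [0, 0, 0], [0, 0, 0], [0, 0, 0], [0, 0, 0], [0, 0, 0]])

```text
clock: 6.5
tcp_pos: [0.5874, -0.064, 0.1236]
orientation: [2.218, 2.218, 0.006]
contact_force: [0.1, 0.8, -0.6]
grip_width: 0.0164
```

```bash
python3 - <<'E'
s=open("fit.py").read().replace("    m=cv2.morphologyEx(m,","    m=cv2.drawContours(np.zeros_like(m),[contour(m)],-1,1,-1);m=cv2.morphologyEx(m,").replace("np.ones((31,31),np.uint8)","np.ones((k,k),np.uint8)").replace("quad(f,m,z)","quad(f,m,z,k=31)")
open("fit.py","w").write(s)
from fit import *
f=dict(np.load("pics/w3.npz"));x,e=quad(f,np.load("pics/w3_tray_centre0.npy"),.018);print("tray",x,np.degrees(x[2]),e)
import glob
t=dict(np.load("pics/topf.npz"));x,e=quad(t,np.load(glob.glob("pics/tray_centre_0.57*")[0]).astype(np.uint8),.018,11);print("top tray",x,np.degrees(x[2]),e)
f=imaging.grab_frame("wrist"); o=r.get_obs();print(o["clock"],o["tcp_pos"],o["orientation"],abs(o["qvel"]).max())
im=f["pixels"][:,:,::-1].copy();cv2.imwrite("pics/w4r.png",im)
np.savez("pics/w4.npz",**{k:np.array(f[k]) for k in f})
zt=o["tcp_pos"][2]
for q in ["pot_rim","cover_knob"]:
    for i,d in enumerate(outline_of(q,"wrist")[:2]):
        m=d["region"];c=contour(m);np.save(f"pics/w4_{q}{i}.npy",m);cv2.drawContours(im,[c],-1,(0,255,0),1)
        if q=="pot_rim": k=c[(c[:,1]>2)&(c[:,1]<170)];z=.045
        else: k=c[c[:,1]<240];z=zt-.02
        print(q,d["score"],m.sum(),circ(np.array([ray(f,u,v,z)[:2] for u,v in k])))
cv2.imwrite("pics/w4.png",im)
E
```

```text
tray [0.58620299 0.01818091 1.48771293] 85.23967214638034 0.0007801659356151537
top tray [0.58254079 0.01877677 1.49554161] 85.68822208158116 0.0015460448799352483
6.55 [ 0.58742549 -0.06407405  0.12372352] [2.21829301 2.21766891 0.00602311] 0.006528158309617273
pot_rim 0.97 14630 (array([0.58642897, 0.02205368, 0.03726567]), np.float64(0.0001980906010647845))
cover_knob 0.78 15156 (array([ 0.58885925, -0.06542538,  0.04001962]), np.float64(0.00015867310232029418))
```

View pics/w4.png

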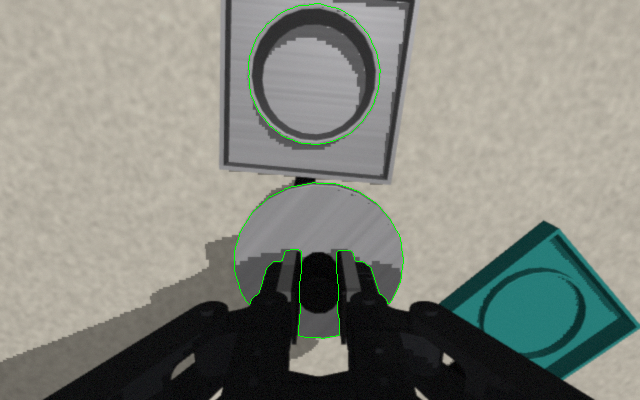

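The rim at (314,73) and held disc at (318,260) are both fitted cleanly. I'll align by their difference.

```bash
python3 - <<'E'
from h import *
plan([.5848,.0241,.11],Rt(90))
E
```

```text
offset [0.1766, -0.0044, 0.0263] turn [0.0036, 0.0006, -0.0002] rows>= 1.8
```

carry_out(offset=[[0.06, -0.002, 0.0], [0.12, -0.004, 0.01], [0.1766, -0.0044, 0.026], [0.1766, -0.0044, 0.026], [0.1766, -0.0044, 0.026], [0.1766, -0.0044, 0.026]], turn=[[0.0036, 0, 0], [0.0036, 0, 0], [0.0036, 0, 0], [0.0036, 0, 0], [0.0036, 0, 0], [0.0036, 0, 0]])

```text
clock: 7.25
tcp_pos: [0.5838, 0.0229, 0.1086]
orientation: [-2.223, -2.219, 0.005]
contact_force: [0.1, 0.1, -0.7]
grip_width: 0.0165
```

```bash
python3 - <<'E'
from fit import *
o=r.get_obs();print(o["clock"],o["tcp_pos"],o["orientation"],o["contact_force"],abs(o["qvel"]).max())
plan([.5848,.0241,.073],Rt(90))
E
```

```text
7.25 [0.58378095 0.02285726 0.10862711] [-2.22250094 -2.21900376  0.00455048] [ 0.12050497  0.12085018 -0.7062048 ] 0.009853172647352183
offset [0.0026, 0.0022, 0.0712] turn [-0.0018, 0.0009, -0.001] rows>= 0.7
```

carry_out(offset=[[0.0026, 0.0022, 0.03], [0.0026, 0.0022, 0.05], [0.0026, 0.0022, 0.05], [0.0026, 0.0022, 0.05], [0.0026, 0.0022, 0.05]], turn=[[-0.0018, 0.0009, 0], [-0.0018, 0.0009, 0], [-0.0018, 0.0009, 0], [-0.0018, 0.0009, 0], [-0.0018, 0.0009, 0]])

```text
clock: 7.75
tcp_pos: [0.5844, 0.0255, 0.0829]
orientation: [-2.22, -2.22, 0.0]
contact_force: [-0.8, 0.3, -0.8]
grip_width: 0.0166
```

```bash
python3 - <<'E'
from fit import *
o=r.get_obs();print(o["clock"],o["tcp_pos"],o["orientation"],o["contact_force"],o["moment"])
f=imaging.grab_frame("scene");im=f["pixels"][:,:,::-1];u,v=px(f,[.585,.023,.06]).astype(int);print(u,v)
a=cv2.resize(im[v-40:v+40,u-50:u+50],(750,600),interpolation=cv2.INTER_CUBIC);cv2.imwrite("pics/s5.png",a)
E
```

```text
7.75 [0.58435937 0.02548125 0.08287495] [-2.22046989e+00 -2.22023566e+00  2.16698748e-04] [-0.7756636   0.3347508  -0.84197596] [-0.00773404  0.0192969   0.0245806 ]
332 213
```

View pics/s5.png

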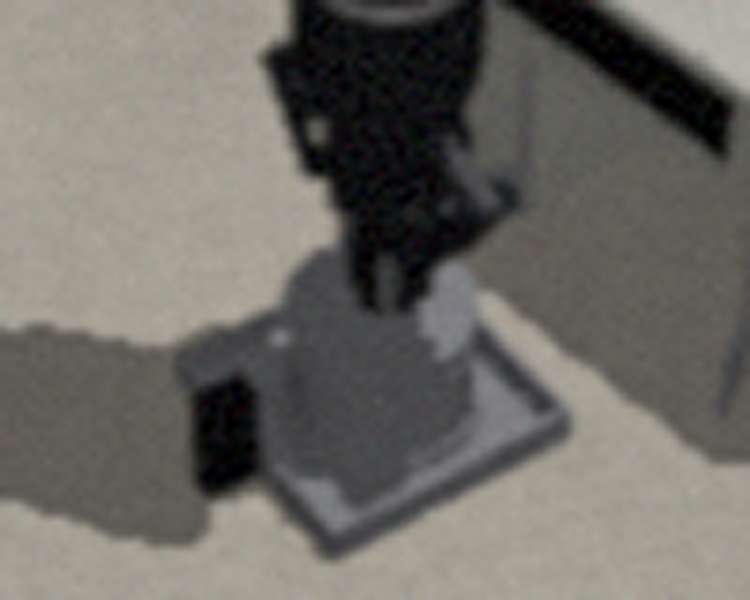

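The cover is directly above the pot with its edges overhanging evenly. Lowering with a force watch.

carry_out(offset=[[-0.0024, 0.0006, 0.008], [-0.0024, 0.0006, 0.014], [-0.0024, 0.0006, 0.02], [-0.0024, 0.0006, 0.02]], turn=[[0, 0, 0], [0, 0, 0], [0, 0, 0], [0, 0, 0]])

```text
clock: 8.2
tcp_pos: [0.5842, 0.0242, 0.0723]
orientation: [-2.22, -2.22, 0.001]
contact_force: [-0.6, 0.4, -0.2]
grip_width: 0.0162
```

carry_out(offset=[[0, 0, 0.002], [0, 0, 0.004], [0, 0, 0.004], [0, 0, 0.004]], turn=[[0, 0, 0], [0, 0, 0], [0, 0, 0], [0, 0, 0]])

```text
clock: 8.6
tcp_pos: [0.5845, 0.0243, 0.0709]
orientation: [-2.22, -2.22, 0.0]
contact_force: [1.0, 0.1, 0.1]
grip_width: 0.016
```

carry_out(offset=[[0, 0, 0.002], [0, 0, 0.004], [0, 0, 0.004], [0, 0, 0.004]], turn=[[0, 0, 0], [0, 0, 0], [0, 0, 0], [0, 0, 0]])

```text
clock: 9.0
tcp_pos: [0.5847, 0.0244, 0.0701]
orientation: [-2.221, -2.221, 0.0]
contact_force: [-3.6, -0.3, 10.0]
grip_width: 0.0163
```

Contact of 10 N at z=0.070 matches the seated height (50 mm disc top + 20 mm). Release and rise.

carry_out(offset=[[0, 0, -0.002], [0, 0, -0.002], [0, 0, -0.002], [0, 0, -0.002], [0, 0, -0.002], [0, 0, -0.002]], turn=[[0, 0, 0], [0, 0, 0], [0, 0, 0], [0, 0, 0], [0, 0, 0], [0, 0, 0]], hand=0)

```text
clock: 9.6
tcp_pos: [0.5845, 0.0243, 0.0697]
orientation: [-2.22, -2.22, 0.001]
contact_force: [-0.3, -0.6, -0.6]
grip_width: 0.085
```

```bash
python3 - <<'E'
from h import *
o=r.get_obs();print(o["clock"],o["tcp_pos"],o["grip_width"])
p=o["tcp_pos"]; plan([p[0],p[1],.16],Rt(90)); plan([.585,-.06,.26],Rt(90))
E
```

```text
9.6 [0.58447424 0.024329   0.06973638] 0.08502523682180543
offset [0.0002, -0.0003, -0.1805] turn [-0.0009, -0.0006, -0.0] rows>= 1.8
offset [-0.1683, 0.0005, -0.3807] turn [-0.0009, -0.0006, -0.0] rows>= 4.2
```

carry_out(offset=[[0, 0, -0.06], [0, 0, -0.15], [-0.05, 0, -0.24], [-0.09, 0, -0.34], [-0.09, 0, -0.44], [-0.09, 0, -0.5], [-0.09, 0, -0.5], [-0.09, 0, -0.5]], turn=[[0, 0, 0], [0, 0, 0], [0, 0, 0], [0, 0, 0], [0, 0, 0], [0, 0, 0], [0, 0, 0], [0, 0, 0]])

```text
clock: 10.4
tcp_pos: [0.585, -0.0209, 0.3205]
orientation: [-2.221, -2.221, -0.001]
contact_force: [0.8, -0.8, -0.0]
grip_width: 0.0854
```

```bash
python3 - <<'E'
from fit import *
f=imaging.grab_frame("wrist");o=r.get_obs();print(o["clock"],o["tcp_pos"],abs(o["qvel"]).max())
im=f["pixels"][:,:,::-1].copy()
np.savez("pics/w6.npz",**{k:np.array(f[k]) for k in f})
for q in ["tray_centre","cover_knob","warmer"]:
    for i,d in enumerate(outline_of(q,"wrist")[:2]):
        m=d["region"].astype(np.uint8);c=contour(m);np.save(f"pics/w6_{q}{i}.npy",m);print(q,d["score"],m.sum(),c.mean(0))
        cv2.drawContours(im,[c],-1,(0,255,0),1)
        if q=="cover_knob": print(circ(np.array([ray(f,u,v,.05)[:2] for u,v in c])))
        if q=="tray_centre": x,e=quad(f,m,.018);print(x,np.degrees(x[2]),e)
cv2.imwrite("pics/w6.png",im)
E
```

```text
10.45 [ 0.58431894 -0.02098891  0.31908095] 0.023147418653191018
tray_centre 0.76 6252 [437.59195402 265.10344828]
[ 0.77289341 -0.15414424  1.53866498] 88.15900920226137 0.012667522791345143
tray_centre 0.7 4052 [318.04455446 128.4009901 ]
[ 0.60708861 -0.00329867  1.54959525] 88.7852676879426 0.017413161552946883
warmer 0.57 1969 [253.86740331  11.9558011 ]
warmer 0.56 5983 [317.02733485 135.06605923]
```

View pics/w6.png

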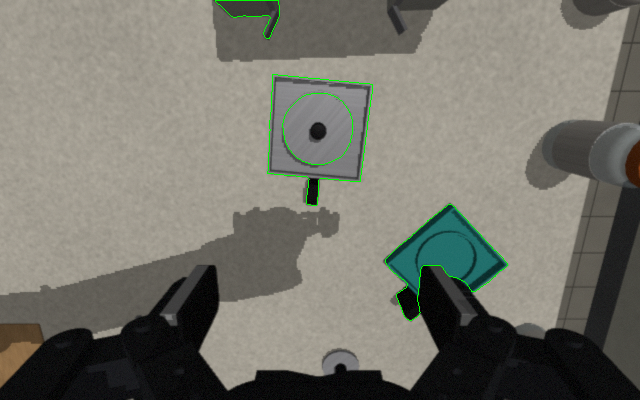

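The cover sits centred on the pot at (318,129). Wing tips show at about (267,38) and (402,33), and the tray tab at (312,192).

```bash
python3 - <<'E'
from fit import *
import glob
t=dict(np.load("pics/topf.npz"))
m=np.load(glob.glob("pics/warmer_*")[0]);c=contour(m)
P=np.array([ray(t,u,v,.165)[:2] for u,v in c]);print("roof",cv2.minAreaRect((P*1000).astype(np.float32)), P.min(0),P.max(0))
# front roof edge: points with smallest y
for lo,hi in [(.5,.56),(.56,.62),(.62,.68)]:
    k=P[(P[:,0]>lo)&(P[:,0]<hi)]; print(lo,k[:,1].min().round(4))
k=P[P[:,1]<P[:,1].min()+.006];print("edge",len(k),np.degrees(np.arctan(np.polyfit(k[:,0],k[:,1],1)[0])),k[:,0].min(),k[:,0].max(),k[:,1].mean())
for u,v in [(263.4,149.3),(264.3,206.7)]:
    print("top tip",ray(t,u,v,.03)[:2],ray(t,u,v,.0)[:2])
f=dict(np.load("pics/w6.npz"))
for u,v in [(267,38),(402,33)]: print("w tip",ray(f,u,v,.03)[:2],ray(f,u,v,0)[:2])
m=np.load("pics/w6_warmer1.npy").astype(np.uint8);x,e=quad(f,m,.018,25);print("wr tray",x,np.degrees(x[2]),e)
im=f["pixels"][:,:,::-1]
a=im[0:70,200:460];cv2.imwrite("pics/c6.png",cv2.resize(a,(780,210),interpolation=cv2.INTER_NEAREST))
E
```

```text
roof ((587.7906494140625, 208.61895751953125), (262.186279296875, 191.31491088867188), 1.1594202518463135) [0.45616095 0.11393759] [0.72004342 0.3067554 ]
0.5 0.1266
0.56 0.1327
0.62 0.1139
edge 6 2.9929897044012006 0.6318865192199703 0.6419191901461021 0.1167405194433736
top tip [0.67628269 0.12907537] [0.68463059 0.13210381]
top tip [0.5186976  0.12176729] [0.52340869 0.12462707]
w tip [0.52934965 0.11941449] [0.5252984  0.12419351]
w tip [0.67940054 0.12459703] [0.68607374 0.12974646]
wr tray [0.58621082 0.01791842 1.48761505] 85.23406415014941 0.0008617557387258669
```

View pics/c6.png

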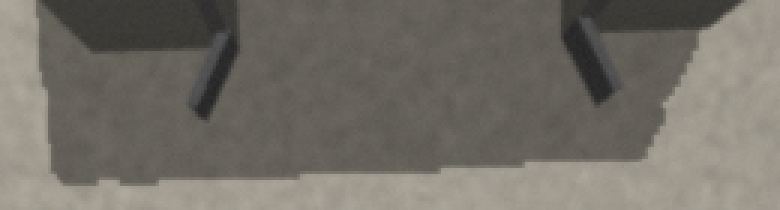

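```bash
python3 - <<'E'
from fit import *
f=dict(np.load("pics/w6.npz"))
g=lambda a,b,z:ray(f,200+(a+.0)/3-.33,b/3-.33,z)[:2].round(4)
print("mouth base",g(237,45,0),g(563,38,0))
print("front bottom",g(92,52,0),g(215,47,0),g(600,32,0),g(708,28,0))
print("tip base",g(207,120,0),g(600,104,0)," top",g(190,107,.03),g(620,92,.03))
E
```

```text
mouth base [0.54   0.1491] [0.6673 0.1517]
front bottom [0.4832 0.1466] [0.5314 0.1484] [0.6816 0.1538] [0.7236 0.1552]
tip base [0.5272 0.1224] [0.6834 0.1283]  top [0.525  0.1221] [0.684  0.1273]
```

```bash
python3 - <<'E'
from h import *
R=Rt(85.2,40);print(R.round(3)); G=np.array([.5787,-.0515,.040]); pre=G-.09*R[:,2];print(pre)
plan(pre+[0,0,.1],R); plan(pre,R)
E
```

```text
[[ 0.064  0.996  0.054]
 [ 0.763 -0.084  0.641]
 [ 0.643  0.    -0.766]]
[ 0.57385916 -0.10914799  0.108944  ]
offset [-0.1766, -0.0194, 0.2181] turn [-0.0223, 0.4646, 0.0527] rows>= 4.7
offset [-0.1768, -0.0185, 0.4181] turn [-0.0223, 0.4646, 0.0527] rows>= 4.7
```

carry_out(offset=[[-0.1, -0.019, 0.05], [-0.177, -0.019, 0.1], [-0.177, -0.019, 0.18], [-0.177, -0.019, 0.218], [-0.177, -0.019, 0.3], [-0.177, -0.0185, 0.38], [-0.177, -0.0185, 0.418], [-0.177, -0.0185, 0.418]], turn=[[-0.022, 0.465, 0.053], [-0.022, 0.465, 0.053], [-0.022, 0.465, 0.053], [-0.022, 0.465, 0.053], [-0.022, 0.465, 0.053], [-0.022, 0.465, 0.053], [-0.022, 0.465, 0.053], [-0.022, 0.465, 0.053]])

```text
clock: 11.4
tcp_pos: [0.5736, -0.108, 0.1081]
orientation: [-1.899, -1.745, -0.692]
contact_force: [0.4, 1.0, 0.3]
grip_width: 0.0849
```

```bash
python3 - <<'E'
from fit import *
f=imaging.grab_frame("wrist");f=imaging.grab_frame("wrist");o=r.get_obs();print(o["clock"],o["tcp_pos"],o["joints"].round(2),abs(o["qvel"]).max())
R=Rt(85.2,40);print((Ro.from_rotvec(o["orientation"]).as_matrix()-R).round(3).max())
G=np.array([.5787,-.0515,.040]);plan(G,R)
im=f["pixels"][:,:,::-1].copy()
np.savez("pics/w7.npz",**{k:np.array(f[k]) for k in f})
for X in [(.5784+.0018,-.0547,.056),(.585+.0018,.022,.076)]: p=px(f,X);print(p);cv2.circle(im,tuple(int(v) for v in p),3,(0,0,255),1)
cv2.imwrite("pics/w7.png",im)
E
```

```text
11.5 [ 0.57620764 -0.10804001  0.112163  ] [ 0.81  0.73 -0.57  1.75 -0.38  0.96  0.5 ] 0.034445077655354976
0.004
offset [-0.0063, -0.0049, 0.1832] turn [0.0014, -0.0008, 0.0023] rows>= 1.8
[317.24812946 213.94336924]
[317.80190223  95.49860762]
```

View pics/w7.png

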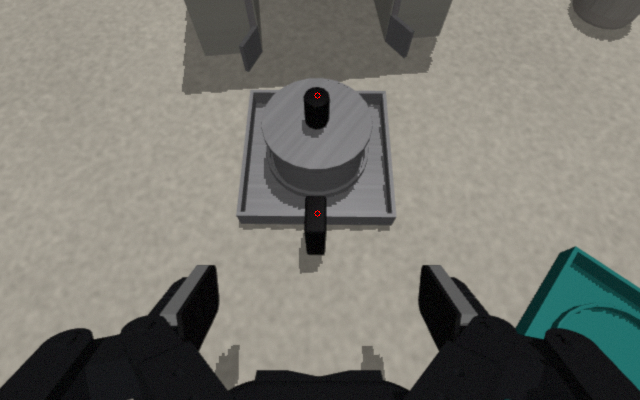

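The cover is seated and level on the pot. The predicted tab top (317,214) falls on the tab, which is centred between the fingers. Grasping.

carry_out(offset=[[-0.0063, -0.0049, 0.08], [-0.0063, -0.0049, 0.14], [-0.0063, -0.0049, 0.18], [-0.0063, -0.0049, 0.183], [-0.0063, -0.0049, 0.183]], turn=[[0, 0, 0], [0, 0, 0], [0, 0, 0], [0, 0, 0], [0, 0, 0]])

```text
clock: 12.0
tcp_pos: [0.5792, -0.0527, 0.0407]
orientation: [-1.901, -1.753, -0.697]
contact_force: [-0.2, -0.6, 0.2]
grip_width: 0.0855
```

carry_out(offset=[[0, 0, 0], [0, 0, 0], [0, 0, 0], [0, 0, 0], [0, 0, 0], [0, 0, 0], [0, 0, 0]], turn=[[0, 0, 0], [0, 0, 0], [0, 0, 0], [0, 0, 0], [0, 0, 0], [0, 0, 0], [0, 0, 0]], hand=1, force=40)

```text
clock: 12.7
tcp_pos: [0.578, -0.0531, 0.0389]
orientation: [-1.902, -1.749, -0.696]
contact_force: [-1.2, -1.5, 3.0]
grip_width: 0.0138
```

```bash
python3 - <<'E'
from fit import *
o=r.get_obs();print(o["clock"],o["tcp_pos"],o["grip_width"],o["contact_force"])
f=imaging.grab_frame("top")
# now plan: shift -> in line with bay; targets for TCP
p=o["tcp_pos"];R0=Ro.from_rotvec(o["orientation"]).as_matrix()
yaw=lambda R:np.degrees(np.arctan2(R[1,2],R[0,2]));print("yaw",yaw(R0),"lean",np.degrees(np.arccos(-R0[2,2])))
d=np.array([np.cos(np.radians(92)),np.sin(np.radians(92))]);O=np.array([.602,.1505])
off=p[2]
# tab centre now (from measurement), TCP ahead of tab by k along tray x
u=np.array([np.cos(np.radians(85.2)),np.sin(np.radians(85.2))]);tab=np.array([.5845,.018])-.073*u;k=(p[:2]-tab)@u;print("k",k)
for s in (.19,.165,.14,.1,.06,.025,.010,0):   # tray front distance before home
    q=O+d*(-.012-s+k);print(s,q);plan([*q,p[2]],Rt(92,40))
E
```

```text
12.7 [ 0.5779537  -0.05312072  0.03886752] 0.013814527221657344 [-1.22050554 -1.54847636  3.00162037]
yaw 84.96633770205575 lean 40.04207393163049
k 0.001580925420355195
0.19 [ 0.60899452 -0.04979698]
offset [0.0089, 0.0613, 0.0077] turn [0.0526, -0.0004, -0.0601] rows>= 0.8
0.165 [ 0.60812204 -0.02481221]
offset [0.0469, 0.0554, 0.0396] turn [0.0526, -0.0004, -0.0601] rows>= 0.8
0.14 [6.07249550e-01 1.72556656e-04]
offset [0.0849, 0.0494, 0.0715] turn [0.0526, -0.0004, -0.0601] rows>= 1.2
0.1 [0.60585357 0.04014819]
offset [0.1458, 0.0398, 0.1226] turn [0.0526, -0.0004, -0.0601] rows>= 1.9
0.06 [0.60445759 0.08012382]
offset [0.2066, 0.0303, 0.1737] turn [0.0526, -0.0004, -0.0601] rows>= 2.7
0.025 [0.60323611 0.1151025 ]
offset [0.2598, 0.0219, 0.2184] turn [0.0526, -0.0004, -0.0601] rows>= 3.4
0.01 [0.60271262 0.13009336]
offset [0.2826, 0.0183, 0.2376] turn [0.0526, -0.0004, -0.0601] rows>= 3.7
0 [0.60236362 0.14008727]
offset [0.2978, 0.016, 0.2503] turn [0.0526, -0.0004, -0.0601] rows>= 3.9
```

carry_out(offset=[[0.003, 0.012, 0.002], [0.012, 0.024, 0.01], [0.021, 0.036, 0.018], [0.03, 0.046, 0.026], [0.039, 0.054, 0.033], [0.047, 0.0554, 0.0396], [0.047, 0.0554, 0.0396], [0.047, 0.0554, 0.0396]], turn=[[0.01, 0, -0.011], [0.02, 0, -0.023], [0.03, 0, -0.034], [0.04, 0, -0.046], [0.048, 0, -0.055], [0.0526, 0, -0.06], [0.0526, 0, -0.06], [0.0526, 0, -0.06]])

```text
clock: 13.55
tcp_pos: [0.6087, -0.0242, 0.0389]
orientation: [-1.781, -1.844, -0.65]
contact_force: [3.3, -1.2, 0.4]
grip_width: 0.0133
```

```bash
python3 - <<'E'
from fit import *
f=imaging.grab_frame("wrist");o=r.get_obs();print(o["clock"],o["tcp_pos"],o["grip_width"],o["contact_force"],abs(o["qvel"]).max())
R0=Ro.from_rotvec(o["orientation"]).as_matrix();print("yaw",np.degrees(np.arctan2(R0[1,2],R0[0,2])),"lean",np.degrees(np.arccos(-R0[2,2])),R0[2,1])
np.savez("pics/w8.npz",**{k:np.array(f[k]) for k in f})
im=f["pixels"][:,:,::-1].copy()
d=outline_of("tray_centre","wrist")
for k in d[:2]: 
    m=k["region"].astype(np.uint8);c=contour(m);print(k["score"],m.sum(),c.mean(0))
    try: x,e=quad(f,m,.018,15);print(x,np.degrees(x[2]),e)
    except Exception as E: print(E)
cv2.imwrite("pics/w8.png",cv2.resize(im[:260,130:510],(800,547),interpolation=cv2.INTER_CUBIC))
E
```

```text
13.6 [ 0.60864424 -0.02415371  0.03888933] 0.013322075370208535 [2.68826393 0.52580213 1.28391941] 0.0021659161712495145
yaw 91.91663439066471 lean 40.052400799330584 0.0010392953118149029
0.58 23626 [318.82546374 199.51011804]
[0.60773609 0.04555576 1.60104337] 91.73302785338575 0.00816400291678632
```

View pics/w8.png

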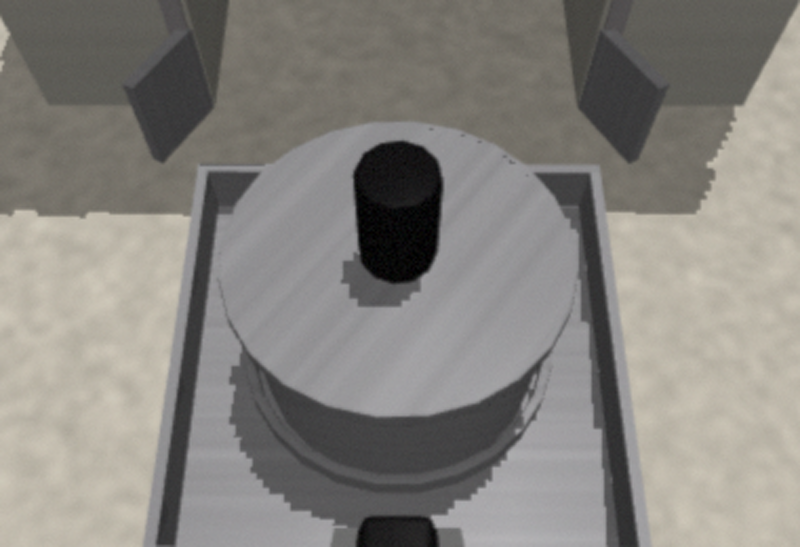

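Tray and bay are aligned: wing bases are symmetric about the tray's middle (crop column 398) and the edges are parallel. Sliding in.

carry_out(offset=[[0.015, 0, 0.013], [0.038, 0, 0.032], [0.061, 0, 0.051], [0.084, 0, 0.071], [0.107, 0, 0.09], [0.13, 0, 0.109], [0.145, 0, 0.122], [0.153, 0, 0.129]], turn=[[0, 0, 0], [0, 0, 0], [0, 0, 0], [0, 0, 0], [0, 0, 0], [0, 0, 0], [0, 0, 0], [0, 0, 0]])

```text
clock: 14.45
tcp_pos: [0.6046, 0.0752, 0.0389]
orientation: [-1.781, -1.845, -0.648]
contact_force: [-1.2, -7.9, 10.1]
grip_width: 0.0136
```

```bash
python3 - <<'E'
from fit import *
o=r.get_obs();p=o["tcp_pos"];print(o["clock"],p,o["grip_width"],o["contact_force"],o["moment"],o["joints"].round(2))
R0=Ro.from_rotvec(o["orientation"]).as_matrix();print("yaw",np.degrees(np.arctan2(R0[1,2],R0[0,2])),"lean",np.degrees(np.arccos(-R0[2,2])))
d=np.array([np.cos(np.radians(92)),np.sin(np.radians(92))]);O=np.array([.602,.1505])
for s in (.03,.008,0,-.004): plan([*(O+d*(-.0104-s)),.039],Rt(92,40))
E
```

```text
14.45 [0.60462984 0.0751854  0.03885531] 0.013588806866288213 [-1.18399482 -7.85081225 10.0638799 ] [-0.58012692  0.0615164   0.16177176] [ 0.54  0.85 -0.61  1.8  -0.38  0.73  0.42]
yaw 91.9806459935829 lean 39.99180576357114
offset [0.0538, 0.0, 0.0447] turn [0.0001, 0.0001, 0.0003] rows>= 0.7
offset [0.0875, 0.0, 0.073] turn [0.0001, 0.0001, 0.0003] rows>= 1.1
offset [0.0997, 0.0, 0.0833] turn [0.0001, 0.0001, 0.0003] rows>= 1.3
offset [0.1059, 0.0, 0.0884] turn [0.0001, 0.0001, 0.0003] rows>= 1.4
```

carry_out(offset=[[0.012, 0, 0.01], [0.027, 0, 0.0225], [0.042, 0, 0.035], [0.057, 0, 0.0475], [0.072, 0, 0.06], [0.083, 0, 0.069], [0.0875, 0, 0.073], [0.0875, 0, 0.073]], turn=[[0, 0, 0], [0, 0, 0], [0, 0, 0], [0, 0, 0], [0, 0, 0], [0, 0, 0], [0, 0, 0], [0, 0, 0]])

```text
clock: 15.25
tcp_pos: [0.6026, 0.1323, 0.0389]
orientation: [-1.78, -1.844, -0.649]
contact_force: [1.6, -1.4, 3.8]
grip_width: 0.0134
```

carry_out(offset=[[0.006, 0, 0.005], [0.01, 0, 0.0083], [0.0123, 0, 0.0103], [0.0123, 0, 0.0103]], turn=[[0, 0, 0], [0, 0, 0], [0, 0, 0], [0, 0, 0]])

```text
clock: 15.65
tcp_pos: [0.6027, 0.1393, 0.0389]
orientation: [-1.782, -1.844, -0.649]
contact_force: [0.2, -5.4, 6.5]
grip_width: 0.0136
```

carry_out(offset=[[0.0015, 0, 0.0013], [0.003, 0, 0.0026], [0.003, 0, 0.0026]], turn=[[0, 0, 0], [0, 0, 0], [0, 0, 0]])

```text
clock: 15.95
tcp_pos: [0.6028, 0.1399, 0.0388]
orientation: [-1.783, -1.844, -0.648]
contact_force: [-1.9, -11.6, 11.4]
grip_width: 0.0136
```

carry_out(offset=[[0.0015, 0, 0.0013], [0.003, 0, 0.0026], [0.003, 0, 0.0026]], turn=[[0, 0, 0], [0, 0, 0], [0, 0, 0]])

```text
clock: 16.25
tcp_pos: [0.6031, 0.1401, 0.0388]
orientation: [-1.785, -1.845, -0.648]
contact_force: [-3.2, -17.5, 17.3]
grip_width: 0.0135
```

Stalled at y=0.140, just where home was predicted, with force rising: against the stop. Checking the picture before letting go.

carry_out(offset=[[0.0015, 0, 0.0013], [0.003, 0, 0.0026], [0.003, 0, 0.0026]], turn=[[0, 0, 0], [0, 0, 0], [0, 0, 0]])

```text
clock: 16.55
tcp_pos: [0.6033, 0.1402, 0.0388]
orientation: [-1.788, -1.845, -0.647]
contact_force: [-6.1, -24.6, 22.6]
grip_width: 0.0136
```

carry_out(offset=[[-0.003, 0, -0.0026], [-0.003, 0, -0.0026], [-0.003, 0, -0.0026], [-0.003, 0, -0.0026], [-0.003, 0, -0.0026], [-0.003, 0, -0.0026]], turn=[[0, 0, 0], [0, 0, 0], [0, 0, 0], [0, 0, 0], [0, 0, 0], [0, 0, 0]], hand=0)

```text
clock: 17.15
tcp_pos: [0.6018, 0.1449, 0.0385]
orientation: [-1.779, -1.844, -0.648]
contact_force: [0.3, 0.6, -1.0]
grip_width: 0.0855
```

```bash
python3 - <<'E'
from h import *
o=r.get_obs();print(o["clock"],o["tcp_pos"],o["grip_width"],o["contact_force"])
f=imaging.grab_frame("wrist");np.savez("pics/w9.npz",**{k:np.array(f[k]) for k in f});cv2.imwrite("pics/w9.png",f["pixels"][:,:,::-1])
R=Ro.from_rotvec(o["orientation"]).as_matrix();plan(o["tcp_pos"]-.12*R[:,2],R)
E
```

```text
17.15 [0.60176105 0.14485229 0.0385133 ] 0.08549829159229916 [ 0.28132995  0.62523246 -1.03116851]
offset [0.0001, -0.0002, -0.2398] turn [0.0002, 0.0, -0.0] rows>= 2.4
```

carry_out(offset=[[0, 0, -0.03], [0, 0, -0.08], [0, 0, -0.14], [0, 0, -0.2], [0, 0, -0.24], [0, 0, -0.3], [0, 0, -0.36], [0, 0, -0.36]], turn=[[0, 0, 0], [0, 0, 0], [0, 0, 0], [0, 0, 0], [0, 0, 0], [0, 0, 0], [0, 0, 0], [0, 0, 0]])

```text
clock: 18.0
tcp_pos: [0.6087, 0.0244, 0.1798]
orientation: [-1.788, -1.846, -0.654]
contact_force: [0.2, 0.5, 0.2]
grip_width: 0.0852
```

```bash
python3 - <<'E'
from h import *
o=r.get_obs();print(o["clock"],o["tcp_pos"],o["contact_force"])
f=imaging.grab_frame("wrist");np.savez("pics/w10.npz",**{k:np.array(f[k]) for k in f});im=f["pixels"][:,:,::-1].copy()
for s in (0,.001):
  for y in (-.06,.06):
    d=np.array([np.cos(np.radians(92)),np.sin(np.radians(92))]);n=np.array([-d[1],d[0]])
    P=np.array([.6038,.1505])+d*s+n*y;print(s,y,px(f,[*P,.018]).round(1))
g=imaging.grab_frame("scene");a=g["pixels"][:,:,::-1];u,v=px(g,[.6,.14,.06]).astype(int)
A=cv2.resize(im[60:290,150:490],(800,541),interpolation=cv2.INTER_CUBIC)
cv2.imwrite("pics/w10.png",A)
for q in ["bottle","jar","clamp","small_cover_knob","small_pot_rim"]:
    for k in look_for(q,"scene")[:1]: print(q,k["score"],w(g,k["xyz"]).round(3))
E
```

```text
18.0 [0.60873048 0.02439695 0.17980205] [0.22454851 0.50624746 0.16729944]
0 -0.06 [374.9 184.7]
0 0.06 [255.1 184.9]
0.001 -0.06 [374.8 183.8]
0.001 0.06 [255.2 184. ]
bottle 0.56 [0.561 0.4   0.107]
jar 0.19 [0.612 0.154 0.007]
clamp 0.56 [ 0.325 -0.333  0.003]
small_cover_knob 0.82 [ 0.625 -0.349  0.008]
small_pot_rim 0.96 [ 0.513 -0.437  0.018]
```

View pics/w10.png

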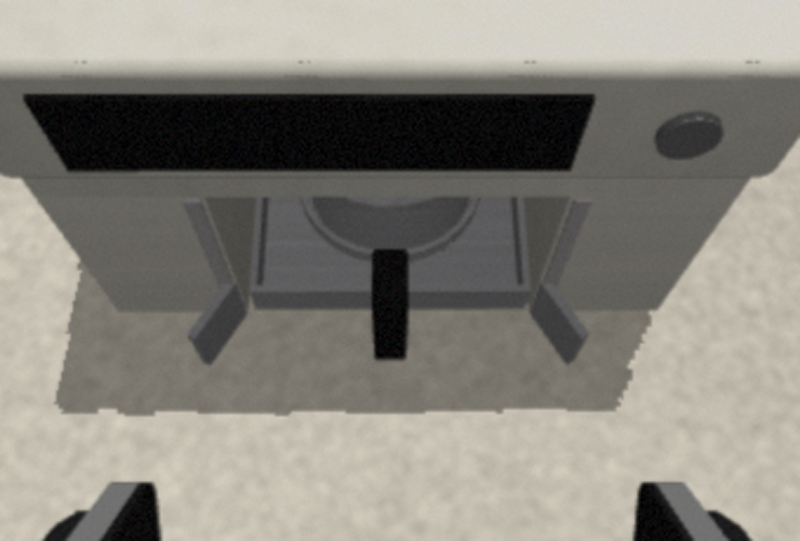

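The tray front is flush just inside the mouth (crop row 308 against warmer foot 310), square and centred between the wings. The cover is mostly hidden by the console, so I'll check its edge numerically.

```bash
python3 - <<'E'
from fit import *
d=np.array([np.cos(np.radians(92)),np.sin(np.radians(92))]);n=np.array([-d[1],d[0]])
C=np.array([.6038,.1505])+d*.065
for nm in ("w9","w10"):
    f=dict(np.load(f"pics/{nm}.npz"));g=cv2.cvtColor(f["pixels"],cv2.COLOR_RGB2GRAY)
    for z,rr,l in [(.045,.041,"disc bottom front"),(.05,.041,"disc top front"),(.003,.038,"pot foot front")]: print(nm,l,px(f,[*(C-d*rr),z]).round(1))
    print(nm,"console",px(f,[*(np.array([.6038,.1505])-d*.01),.115]).round(1))
    c=int(px(f,[*(C-d*.041),.045])[0]);print([int(x) for x in g[130:172,c-6:c+7].mean(1)])
R=Rt(92,58);G=np.array([.606,.0,.115]);plan(G-.1*R[:,2]+[0,0,-.02],R);print(G-.1*R[:,2]+[0,0,-.02])
E
```

```text
w9 disc bottom front [320.9 212.6]
w9 disc top front [321.  208.3]
w9 pot foot front [320.3 235.7]
w9 console [323.5 238.4]
[13, 12, 11, 13, 13, 14, 13, 12, 13, 14, 13, 15, 14, 12, 14, 13, 13, 14, 13, 11, 14, 12, 13, 13, 11, 13, 13, 14, 14, 13, 14, 14, 11, 14, 13, 13, 13, 14, 15, 13, 12, 12]
w10 disc bottom front [315.  149.7]
w10 disc top front [315.  146.9]
w10 pot foot front [315.1 168.4]
w10 console [314.8 138.2]
[8, 12, 48, 91, 93, 91, 97, 98, 99, 98, 99, 98, 98, 96, 93, 93, 91, 82, 72, 70, 71, 72, 71, 71, 71, 72, 70, 70, 71, 71, 70, 69, 70, 70, 70, 62, 25, 13, 12, 11, 12, 13]
offset [-0.211, -0.0011, -0.1051] turn [-0.0018, 0.2084, -0.0] rows>= 2.4
[ 0.60895965 -0.08475315  0.14799193]
```

carry_out(offset=[[-0.07, 0, -0.035], [-0.14, 0, -0.07], [-0.21, 0, -0.105], [-0.21, 0, -0.105], [-0.21, 0, -0.105], [-0.21, 0, -0.105]], turn=[[0, 0.07, 0], [0, 0.14, 0], [0, 0.208, 0], [0, 0.208, 0], [0, 0.208, 0], [0, 0.208, 0]])

```text
clock: 18.95
tcp_pos: [0.6102, -0.0832, 0.1499]
orientation: [-1.572, -1.633, -0.872]
contact_force: [0.1, 0.3, 0.5]
grip_width: 0.0854
```

```bash
python3 - <<'E'
from fit import *
f=imaging.grab_frame("wrist");o=r.get_obs();print(o["clock"],o["tcp_pos"],o["contact_force"])
d=np.array([np.cos(np.radians(92)),np.sin(np.radians(92))]);n=np.array([-d[1],d[0]]);O=np.array([.6038,.1505]);C=O+d*.065
P=lambda fw,sd,z:px(f,[*(O+d*fw+n*sd),z]).round(1)
print("pred disc bottom front",P(.065-.041,0,.045),"left",P(.065,.041,.047),"right",P(.065,-.041,.047),"rim front",P(.065-.038,0,.045),"knob foot",P(.065-.009,0,.05),"console",P(-.01,0,.115),"tray front foot",P(.001,0,0), "front top",P(.001,0,.018))
for q in ("cover_knob","pot_rim"):
  for k in outline_of(q,"wrist")[:2]:
    c=contour(k["region"]);print(q,k["score"],k["region"].sum(),c.min(0),c.max(0))
    if q=="cover_knob":
        m=k["region"]
        for u in range(c[:,0].min()+2,c[:,0].max()-1,8):
            v=np.where(m[:,u])[0]; print(u,v.min(),v.max(),end="; ")
        print()
        cc=[]
        a=np.radians(np.arange(-90,91,6))
        for t in a: cc.append(px(f,[*(C-d*.041*np.cos(t)+n*.041*np.sin(t)),.045]))
        print("pred lower arc",np.array(cc).round(0).astype(int)[::2].tolist())
E
```

```text
19.0 [ 0.61030765 -0.08274779  0.15043071] [ 0.46512286  0.19798948 -0.28000864]
pred disc bottom front [319.6 124.8] left [286.1 103.1] right [353.2 103.4] rim front [319.6 123.2] knob foot [319.7 105.2] console [319.9  84. ] tray front foot [319.4 167.4] front top [319.5 156. ]
cover_knob 0.93 1399 [287 100] [353 124]
289 100 113; 297 100 119; 305 100 122; 313 100 124; 321 100 124; 329 100 123; 337 100 121; 345 100 118; 
pred lower arc [[353, 105], [353, 109], [351, 113], [348, 116], [343, 119], [337, 122], [331, 124], [323, 125], [316, 125], [309, 124], [302, 122], [296, 119], [292, 116], [288, 112], [287, 109], [286, 105]]
pot_rim 0.69 1066 [291 117] [349 146]
pot_rim 0.55 1448 [287  99] [353 124]
```

The outline of the disc matches the predicted seated, level disc to within 1 px on the whole front arc. Handing in.

```bash
python3 -c "
from bench import r
print(r.hand_in(), r.get_obs()['clock'])"
```

```text
the job is handed in; nothing more can be done
the job is handed in; nothing more can be done
```

I set the large steel cover on the pot and let it go. I then gripped the tray's tab with the hand leant back 40°, lined the tray up with the bay, slid it in and backed the arm off. The job was handed in at about 19 s.

**Cover:** it met the rim at the expected height with 10 N. After the slide, its front edge in the wrist picture matched a seated, level cover to about 1 px; the console hides its back part.

**Tray:** it stopped against the back where predicted, at TCP y = 0.140 m, with about 25 N of push. In the last picture its front is just inside the mouth, square and centred between the wings.

**Other things:** the bottle, clamp, small cover and small pot read within about 4 mm of their starting positions.

**Disagreements and gaps:**
- **Jar:** the last check did not confirm the jar; its only report (score 0.19) fell on the tray area. The arm never went near it.
- **Turquoise tray:** I did not re-measure the turquoise tray at the end. The arm did not touch it.
- **Cameras:** the top and wrist cameras differed by 4–6 mm on the tray and pot, so I aligned by differences within wrist pictures. In an earlier wrist picture the cover's edge read about 2 px off prediction; the later, lower view agreed.

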